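# Load the L-bracket and bring the screw stage to its datum without backlash

## Task

Pick up the L-shaped aluminium bracket by its upright fin, press it flush into the matching cutout in the foam on the screw stage, and let it go. Then turn the black knob anticlockwise until the stage's blade has gone about 5 mm past the fixed datum blade, and bring it back by turning clockwise only, stopping with the two blades level, so that the slack in the screw is taken up; if you go past the datum on the way back, back off and come up to it again. Leave the other things on the bench where they stand.

Things in the scene. Friction and masses are not known exactly. Their poses are not given: they have to be found in the camera images.
- bracket: L-shaped aluminium bracket lying flat, 14 mm thick, about 0.22 kg. Origin: underside, middle of the long leg. Long leg 110 x 30 mm (x -55..55, y -15..15); short leg at the +x end reaches to y = +50 (x 25..55). An upright fin, 50 long (x) x 12 thick (y), stands on the long leg, its middle at x = +10, y = 0, its top 50 mm above the underside.
- fin (a point): point on the bracket's fin, at its middle (x = +10, y = 0), 38 mm above the bracket's underside; axes as the bracket's. Pinch the fin here across y.
- cutout (a point): L-shaped cutout (black floor) in the grey foam block on the stage: the point on its floor where the bracket's origin comes when seated, axes as the seated bracket's. 14 mm deep, mouth = foam's top, 66 mm above the table; 2 mm clearance all round. Seated, the bracket's plate is flush with the foam's top and the fin stands above it. Foam 154 (x) x 109 (y) mm; moves with the stage.
- stage (a joint): position of the sliding stage (m) along the bench unit, 0 to 0.04, growing away from the knob. The blades are level at 0.020; the stage starts at 0.025 to 0.030, so the datum lies between it and the knob. Past the datum = below 0.020.
- pointer (a point): top of the moving blade, a thin dark upright plate (4 mm thick, 40 high) on the stage's far edge (+x side), the stage's pointer.
- datum (a point): top of the fixed datum blade, a thin dark upright plate (4 mm thick, 45 mm high) on the scale bar at the far edge of the bench unit, about 11 mm beyond the moving blade; scale ticks every 10 mm. Its y axis is the stage's direction of travel, away from the knob.
- knob (a point): black bar-grip knob on the grey housing at the stage's right end, seen from the robot. The point is on its axis at the height to grip; z = turning axis, up and leaning 0.5 rad (29 deg) from vertical to the right, away from the stage; x runs along the bar and turns with the knob. Bar 66 long, 16 thick, 32 mm high; the point is 10 mm below its top, 22 mm above the 66 mm disc under it.
- play (a joint): where the knob stands in its free play relative to the screw (rad): 0 = driving anticlockwise, 0.6 = driving clockwise (slack taken up clockwise), between = idle. Random at the start.
- beaker: glass beaker, 68 mm wide, 90 high, a bystander; origin under its centre
- white_bottle: white bottle, 66 mm wide, 140 high, a bystander; origin under its centre
- amber_bottle: amber bottle, 60 mm wide, 120 high, a bystander; origin under its centre
- bar_gauge: straight aluminium bar lying flat, 30 x 110 x 14 mm, no fin, a bystander; origin under its centre
- jar: low white jar, 84 mm wide, 60 high, a bystander; origin under its centre
- screw (a joint): angle of the screw (rad), growing clockwise, seen looking down the knob's axis at the knob. Clockwise moves the stage away from the knob by 8 mm per rad, anticlockwise towards it; stage = 0.008 x screw. The knob drives the screw only after its free play of 0.6 rad at each reversal. Stays where it is left; turning needs about 0.3 N m.
Mind the look-alikes: they are no part of the job. What is shaped like the bracket but blue, purple or red is not meant.

How it is judged:
By the outcome, as a careful person would: the job done as asked, in the order asked, and still so for the second after the job is handed in, with the robot touching nothing.
It also fails if it takes over 64 s, if anything falls off the work surface, if the arm or the gripper's body presses on something with over 40 N, if the wrist force passes 120 N, or if a joint passes its speed limit or range.

## Robot

A 7-joint arm with a two-finger parallel gripper is mounted at the origin on the work surface. World frame = base frame: x ahead of the robot, y to its left, z up, the work surface at z = 0. Lengths are in m, angles in degrees, forces in N, time in s.
With the tool pointing down it reaches from about 0.425 to 1.025 m from the base axis. Payload 3.6 kg.
Tool frame: the origin (TCP) lies at the centre of the arm's flange, where the gripper is bolted on; the fingertips stand 173 mm ahead of it and the grasp point (between the pads) lies 155 mm ahead of it; z points along the fingers, y is the line along which they close (so a half turn about z gives the same grasp; the last joint's range is limited). The gripper opens to 85 mm and grips with 20 to 120 N. Pads are 22 mm wide; open, the fingers measure 114 mm over their backs; the gripper's body (76 mm by 85 mm) begins 54 mm behind the grasp point. The pads swing forward as they close: fully open they stand 13 mm farther back than shut.
Start: joints at [65.059, 33.873, 2.773, 92.16, -1.908, 54.013, -1.931], TCP at [0.243, -0.683, 0.405] pointing down, gripper open.
Joint ranges: [-153.93, 153.93], [-27.13, 128.08], [-72.61, 78.16], [10.71, 143.7], [-87.88, 267.88], [4.46, 118.87], [-176.78, 176.78]. Speed limits (degrees/s): [147.25, 147.25, 180, 180, 180, 180, 180].

## Interface

Orientations are given as [roll, pitch, yaw] about the fixed x, y, z axes, in that order (R = Rz(yaw) Ry(pitch) Rx(roll)).
In Python, from bench import read_state, snapshot, sign_off gives the robot as it stands.
- The arm moves only by the tool move_arm, never from a script. Its argument "steps" is a list of rows, each a list of 5 numbers: the shift along the tool's x, y, z in m, then the turn about the tool's z in rad, then the finger opening in m, from 0 to 0.0854. A call has 1 to 5 rows; each row is the pose to reach, as a shift and turn from the pose commanded when the call began, along the tool's axes at that moment; what a row does not reach only later rows make up. A row lasts 1/8 s, in which the tool goes at most 62.5 mm and 10.7 degrees, less where a joint would pass 70% of its speed; a pose out of reach is approached as far as the arm can. A call with a gripper value outside its range is refused whole. The fingers move at their own pace and stop on an object; "grip_force" is the grip in N (left out, the last holds). Time passes only in rows, so rows that repeat a pose let the fingers close. It gives the time, the measured TCP pose, the force, the opening and the grip force at its end, in the units of the state.
- read_state(): the state, without advancing time (a new reading comes with each control period).
- snapshot(name): name is "scene" or "top" or "wrist"; returns a dict with "color" (384x512x3 uint8, red, green, blue), "fx", "fy", "cx", "cy" (pixels), "k1" (the pictures are not rectified: a ray, as slopes to the right and down, at radius r is drawn at 1 + k1 r^2 times it, then the intrinsics apply), "R" (3x3) and "t" (3): a world point X has camera coordinates R X + t; the wrist camera has in their place "hand_eye" (4x4, takes a point from camera to tool coordinates, whose origin is the TCP and whose axes are the flange's). Camera axes: x right, y down, z forward; pixel columns grow to the right and rows downward; lengths in m; the calibration is good to about 2 mm. A picture is of the moment at which its call begins: read the wrist's pose just before it. There is no depth.
- sign_off(): hands the job in; it is judged then, once.
The state is a dict: "clock": time; "qpos": joint angles; "qd": joint speeds; "effort": joint torques, N m; "position": TCP position; "eef_rot": TCP orientation; "wrist_force": force on the tool from outside, world axes, zero at the start; "wrist_torque": the same for the moment, N m; "grip_width": finger opening in m; "grip_force": force on a finger pad.
Only numpy, scipy, OpenCV 4.12 (cv2) and the standard library are available. Lean on these libraries where they do the work, as an engineer would, in place of code of your own. Each camera call takes 0.05 s, during which the arm holds its last target. There are 200 camera calls.

## Working session

There is one attempt and no reset: what is moved stays moved. The work goes in short steps, Python scripts to look and compute and a tool call to move; the robot and the scene stay as the last step left them, time stands still between calls to the robot, and variables do not carry over. Pictures are saved under pics/ and viewed, at most 10 in all, crops included, and the job is handed in when it is done.

Besides the shell and the picture viewer there is one more tool, called after "Request:" in YAML: its name, and indented under it one key for each argument. move_arm: Moves the arm, as the interface text tells. Its arguments: {"type":"object","properties":{"steps":{"type":"array"},"grip_force":{"type":"number"}},"required":["steps"]}

```bash
mkdir -p pics; ls
cat > h.py <<'E'
import numpy as np,cv2
from scipy.spatial.transform import Rotation as Ro
from bench import read_state,snapshot,sign_off
def snap(n,f=None):
    st=read_state(); s=snapshot(n)
    if n=="wrist":
        T=np.eye(4);T[:3,:3]=rot(st);T[:3,3]=st["position"]
        M=np.linalg.inv(T@np.array(s["hand_eye"])); s["R"],s["t"]=M[:3,:3],M[:3,3]
    s["R"]=np.array(s["R"]);s["t"]=np.array(s["t"])
    if f: cv2.imwrite("pics/"+f,s["color"][:,:,::-1])
    return s
def rot(st):
    return Ro.from_euler("xyz",st["eef_rot"],degrees=True).as_matrix()
def KD(s): return np.array([[s["fx"],0,s["cx"]],[0,s["fy"],s["cy"]],[0,0,1.]]),np.array([s["k1"],0,0,0.])
def ray(s,uv):
    K,D=KD(s); p=cv2.undistortPoints(np.array(uv,float).reshape(-1,1,2),K,D).reshape(-1,2)
    d=np.c_[p,np.ones(len(p))]@s["R"]; return -s["R"].T@s["t"],d
def onz(s,uv,z):
    o,d=ray(s,uv); return o+d*((z-o[2])/d[:,2])[:,None]
def proj(s,X):
    K,D=KD(s); return cv2.projectPoints(np.array(X,float).reshape(-1,1,3),cv2.Rodrigues(s["R"])[0],s["t"],K,D)[0].reshape(-1,2)
def tri(views): # [(s,uv),...]
    A=0;b=0
    for s,uv in views:
        o,d=ray(s,[uv]);d=d[0]/np.linalg.norm(d[0]);P=np.eye(3)-np.outer(d,d);A=A+P;b=b+P@o
    return np.linalg.solve(A,b)
E
python3 - <<'E'
from h import *
st=read_state();print(st)
a=snap("scene");b=snap("top");c=snap("wrist","w0.png")
for s in(a,b,c):print(s["fx"],s["k1"],(-s["R"].T@s["t"]).round(3),s["R"][2].round(2))
for n,s in(("scene",a),("top",b)):
    cv2.imwrite(f"pics/{n}0.png",cv2.resize(s["color"][:,:,::-1],(800,600),interpolation=cv2.INTER_CUBIC))
E
```

```text
pics
{'clock': 0.0, 'qpos': array([65.05943859, 33.92547124,  2.76898014, 92.2361687 , -1.90777251,
       54.01126323, -1.93053713]), 'qd': array([-0.02930302,  0.07378557, -0.00260138,  0.0911127 , -0.00605506,
        0.03958696, -0.02735635]), 'effort': array([-4.42792098e-04, -5.48691881e+01,  1.54613927e+00, -1.98127770e+01,
        9.29422356e-03,  8.71542696e-03, -2.51512667e-06]), 'position': array([ 0.24287146, -0.68264769,  0.40354602]), 'eef_rot': array([-1.79873497e+02,  8.20057141e-03,  1.95871297e+01]), 'wrist_force': array([-0.6685691 , -0.12720692,  0.35075269]), 'wrist_torque': array([-0.03429861,  0.00766294,  0.00908943]), 'grip_force': 0.0, 'grip_width': 0.0853652140106282}
495.8860421757016 -0.07485644040352599 [1.393 0.014 1.324] [-0.57 -0.11 -0.81]
465.0230103398691 -0.06208716217297572 [ 0.48  -0.123  1.61 ] [ 0.04 -0.01 -1.  ]
326.9126231274888 -0.053183397135330816 [ 0.304 -0.661  0.372] [-0.25 -0.08 -0.97]
```

View pics/top0.png

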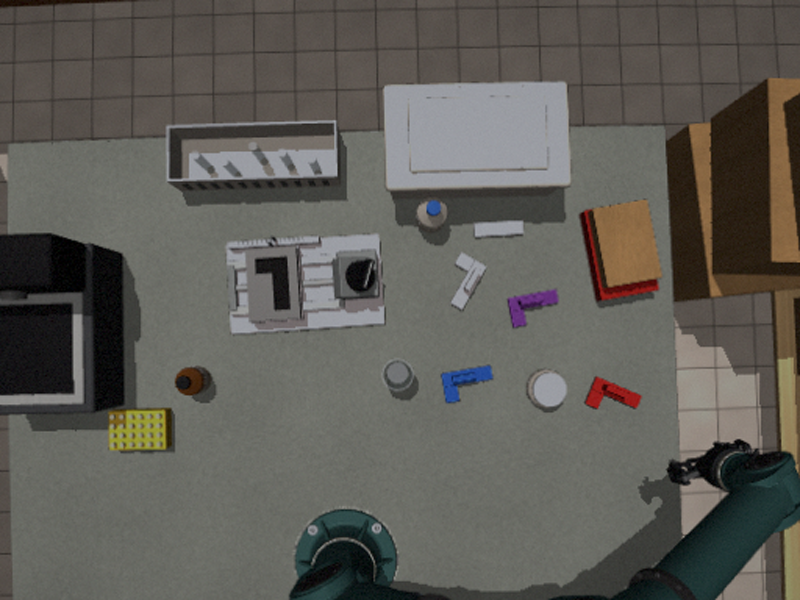

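View pics/scene0.png

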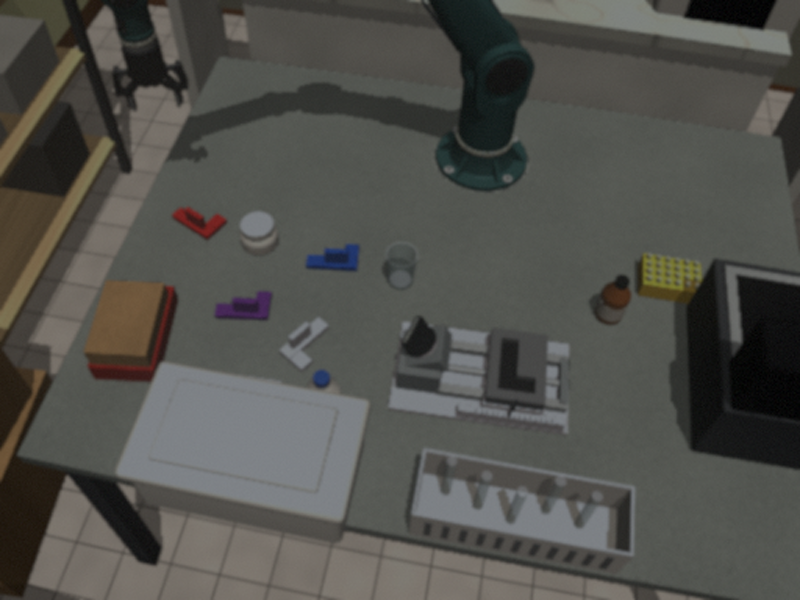

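The top view shows the silver bracket at about (468,280) (800x600 pixels), with its short leg at the upper left. The foam cutout is at (272,285), the knob at (358,275) and the blades at about (272,240). The scene view agrees.

```bash
cat >> h.py <<'E'
LB=np.array([[-55,-15],[55,-15],[55,50],[25,50],[25,15],[-55,15]])/1000.
def fitL(P):
    """P: 6 world xy corners (any cyclic order, ccw); returns xy,yaw,rms of rigid fit"""
    best=None
    for k in range(6):
        for Q in (np.roll(P,k,0),np.roll(P[::-1],k,0)):
            a,b=LB-LB.mean(0),Q-Q.mean(0); H=a.T@b
            th=np.arctan2(H[0,1]-H[1,0],H[0,0]+H[1,1]);c,s=np.cos(th),np.sin(th);R=np.array([[c,-s],[s,c]])
            e=np.sqrt(((b-a@R.T)**2).sum(1).mean())
            if best is None or e<best[2]: best=(Q.mean(0)-R@LB.mean(0),np.degrees(th),e)
    return best
def corners(mask,eps=(2,3,4,5,6,8,10)):
    cs=cv2.findContours(mask.astype(np.uint8),cv2.RETR_EXTERNAL,cv2.CHAIN_APPROX_NONE)[0]
    c=max(cs,key=cv2.contourArea)
    for e in eps:
        p=cv2.approxPolyDP(c,e,True)[:,0]
        if len(p)<=6: break
    return c,p.astype(float)
E
python3 - <<'E'
from h import *
s=snap("top");g=s["color"].astype(int);v=g.max(2)
def box(u0,u1,v0,v1):
    m=np.zeros(v.shape,bool);m[int(v0/1.5625):int(v1/1.5625),int(u0/1.5625):int(u1/1.5625)]=1;return m
for nm,m,z in(("br",box(445,492,248,315)&(v>150),.014),("cut",box(248,298,252,318)&(v<45),.06)):
    c,p=corners(m,(1.2,1.6,2,2.5,3,4)); print(nm,m.sum(),cv2.contourArea(c),p.tolist())
    if len(p)==6: print(fitL(onz(s,p,z)[:,:2]))
    print(onz(s,[cv2.minAreaRect(c)[0]],z),cv2.minAreaRect(c))
for n,uv,z in(("knob",(358,275),.14),("beaker",(398,375),.09),("wb",(432,212),.14),("unit",(228,332),0),("unit",(384,322),0),("unit2",(380,236),0),("unit2",(228,242),0),("gauge",(498,229),.014),("blade",(272,240),.1)):
    print(n,onz(s,[np.array(uv)/1.5625],z).round(3))
E
```

```text
br 244 191.0 [[295.0, 162.0], [292.0, 168.0], [301.0, 173.0], [289.0, 192.0], [294.0, 196.0], [301.0, 173.0], [300.0, 184.0], [310.0, 171.0]]
[[ 0.60600062 -0.27422996  0.014     ]] ((295.0692443847656, 179.25384521484375), (17.736967086791992, 30.63657569885254), 29.744882583618164)
cut 408 357.0 [[164.0, 166.0], [164.0, 174.0], [173.0, 173.0], [176.0, 197.0], [184.0, 197.0], [183.0, 165.0]]
(array([0.60777805, 0.11786464]), np.float64(1.5086097799741471), np.float64(0.0028438904429983814))
[[0.60778206 0.13486129 0.06      ]] ((174.0, 181.0), (32.0, 20.0), 90.0)
knob [[ 0.612 -0.053  0.14 ]]
beaker [[ 0.405 -0.129  0.09 ]]
wb [[ 0.737 -0.208  0.14 ]]
unit [[0.506 0.245 0.   ]]
unit [[ 0.519 -0.102  0.   ]]
unit2 [[ 0.711 -0.098  0.   ]]
unit2 [[0.707 0.241 0.   ]]
gauge [[ 0.717 -0.36   0.014]]
blade [[0.694 0.126 0.1  ]]
```

```bash
cat >> h.py <<'E'
def plan(p,yaw=None,R=None,n=None):
    """tool-frame shift from now to TCP position p and turn about z (mod pi) to yaw"""
    st=read_state();R0=rot(st);d=R0.T@(np.array(p)-st["position"])
    y=np.nan if yaw is None else (lambda a:(a+np.pi/2)%np.pi-np.pi/2)(-np.radians(yaw-st["eef_rot"][2]))
    print("shift",d.round(4),"turn",round(float(y),4),"| now",st["position"].round(4),st["eef_rot"].round(2),"t",round(st["clock"],2)); return d,y
E
python3 -c "
from h import *
plan([.606,-.294,.31],-30)"
```

```text
shift [ 0.4724 -0.2445  0.0943] turn 0.8654 | now [ 0.2429 -0.6828  0.404 ] [-1.7992e+02  1.0000e-02  1.9590e+01] t 0.2
```

Request:
move_arm:
  steps:
    - [0.06,-0.03,0.0,0.17,0.085]
    - [0.12,-0.06,0.0,0.34,0.085]
    - [0.175,-0.09,0.0,0.5,0.085]
    - [0.23,-0.12,0.0,0.68,0.085]
    - [0.285,-0.15,0.0,0.85,0.085]

```text
clock: 0.82
position: [0.456, -0.4517, 0.4046]
eef_rot: [-180.0, -0.0, -29.4]
wrist_force: [0.9, -0.9, 0.1]
grip_width: 0.085
grip_force: 0.0
```

```bash
python3 -c "
from h import *
plan([.606,-.294,.31],-30);print(read_state()['qpos'])"
```

```text
shift [ 0.0531 -0.211   0.0946] turn 0.0098 | now [ 0.456  -0.4517  0.4046] [-179.99   -0.    -29.44] t 0.82
[ 30.1457398   28.46878718  15.06263133 103.92511083  -9.48105035
  48.82681276 -69.70955871]
```

Request:
move_arm:
  steps:
    - [0.013,-0.053,0.024,0.01,0.085]
    - [0.026,-0.106,0.048,0.01,0.085]
    - [0.04,-0.158,0.072,0.01,0.085]
    - [0.053,-0.211,0.095,0.01,0.085]
    - [0.053,-0.211,0.095,0.01,0.085]

```text
clock: 1.45
position: [0.6076, -0.2876, 0.3069]
eef_rot: [-179.7, 0.2, -29.1]
wrist_force: [-1.1, 0.6, 0.5]
grip_width: 0.0857
grip_force: 0.0
```

```bash
python3 -c "
from h import *
print(read_state()['qpos'])
s=snap('wrist','w1.png')
v=s['color'].max(2); print(np.percentile(v,[10,50,90,99]))
print(proj(s,[[.606,-.294,.05],[.597,-.289,.014]]))
"
```

```text
[ 13.05317925  37.10169963  12.67600401 103.61740545 -12.11504455
  40.80581202 -86.59128324]
[ 23. 155. 164. 210.]
[[261.7176522  194.96399514]
 [260.63972382 195.10067   ]]
```

View pics/w1.png

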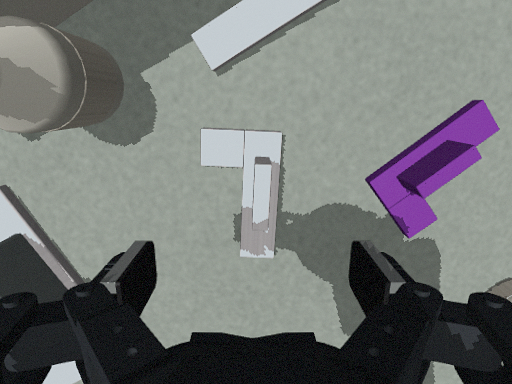

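The wrist view shows the bracket. Its plate corners are at about (275,258), (281,131), (201,128), (202,166), (244,167) and (240,257), and the fin top is at about (262,193).

```bash
python3 -c "
from h import *
s=snap('wrist')
p=np.array([(275,258),(281,131),(201,128),(202,166),(244,167),(240,257)],np.float32)
g=cv2.cvtColor(s['color'],cv2.COLOR_RGB2GRAY)
q=cv2.cornerSubPix(g,p.reshape(-1,1,2).copy(),(4,4),(-1,-1),(3,40,.01)).reshape(-1,2);print(q.tolist())
for r in(p,q):
  o,y,e=fitL(onz(s,r,.014)[:,:2]);print(o,y,e)
print(onz(s,[(262.5,158),(262,224)],.05))
c=np.radians(y);f=o+.01*np.array([np.cos(c),np.sin(c)]);print(f)
plan([*f,.155+.038],y)
"
```

```text
[[275.0, 258.0], [281.0, 131.0], [201.0, 128.0], [204.3357391357422, 165.64756774902344], [247.6241455078125, 164.0587921142578], [240.0, 257.0]]
[ 0.59293759 -0.29239449] -31.521419998380267 0.0008081991580904545
[ 0.59288401 -0.29324476] -31.813835021167435 0.001980445036559037
[[ 0.6267925  -0.31172066  0.05      ]
 [ 0.58403916 -0.28773548  0.05      ]]
[ 0.60138166 -0.29851637]
shift [-0.      0.0054  0.116 ] turn 0.0394 | now [ 0.6042 -0.2939  0.309 ] [ 1.7998e+02  7.0000e-02 -2.9560e+01] t 1.55
```

Request:
move_arm:
  steps:
    - [0.0,0.005,0.02,0.02,0.085]
    - [0.0,0.005,0.02,0.02,0.085]
    - [0.0,0.005,0.02,0.02,0.085]

```text
clock: 1.92
position: [0.6005, -0.3003, 0.2896]
eef_rot: [180.0, 0.0, -31.0]
wrist_force: [0.7, -0.8, -1.2]
grip_width: 0.0848
grip_force: 0.0
```

```bash
cat > br.py <<'E'
from h import *
s=snap('wrist');im=s['color'].copy()
pr=proj(s,[[.593,-.2925,.014]]);print(pr)
lab=cv2.cvtColor(im,cv2.COLOR_RGB2LAB).astype(int)
bg=(lab[:,:,1]<126)|(lab[:,:,0]<100)
v=im.astype(int);m=(v[:,:,2]-v[:,:,1]>-3)&(v.max(2)>120)&(v.max(2)-v.min(2)<40)
m=cv2.morphologyEx(m.astype(np.uint8),cv2.MORPH_OPEN,np.ones((3,3)))
n,l,stt,ct=cv2.connectedComponentsWithStats(m)
k=np.argmin([np.hypot(*(ct[i]-pr[0])) if stt[i,4]>1500 else 1e9 for i in range(1,n)])+1
print(stt[k],ct[k])
c,p=corners(l==k,(3,4,5,6,8));print(p.tolist())
if len(p)==6:print(fitL(onz(s,p,.014)[:,:2]))
for a in p: cv2.circle(im,tuple(int(x) for x in a),2,(255,0,0),-1)
im[(l==k)&(np.indices(l.shape).sum(0)%4==0)]=(0,255,0)
cv2.imwrite('pics/w2.png',im[:,:,::-1])
plan([.602,-.298,.193],-31)
E
python3 br.py
```

```text
[[247.48280642 204.63728938]]
[ 174  134   87  135 6704] [228.30817422 187.6549821 ]
[[175.0, 134.0], [176.0, 172.0], [221.0, 174.0], [223.0, 268.0], [257.0, 268.0], [260.0, 135.0], [221.0, 134.0], [220.0, 145.0], [219.0, 134.0]]
shift [-0.0001 -0.0024  0.0969] turn 0.0014 | now [ 0.6009 -0.3001  0.2899] [ 1.7999e+02 -2.0000e-02 -3.0920e+01] t 1.98
```

View pics/w2.png

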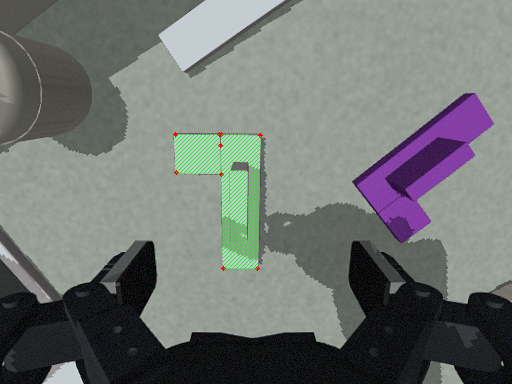

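The mask overlay gives clean corners at (175,134), (176,172), (221,174), (223,268), (257,268) and (260,135).

```bash
python3 -c "
from h import *
s=snap('wrist')
p=np.array([(175,135),(176,172.5),(221.5,174),(222.5,268.5),(257.5,268.5),(260,135.5)])
o,y,e=fitL(onz(s,p,.014)[:,:2]);print(o,y,e)
print(onz(s,p,.014))
c=np.radians(y);f=o+.01*np.array([np.cos(c),np.sin(c)]);print(f)
print(onz(s,[(239,170),(239,237)],.05))
plan([*f,.155+.038],y)
"
```

```text
[ 0.59561012 -0.2871976 ] -31.869983183759587 0.000879869992168875
[[ 0.6674423  -0.2739589   0.014     ]
 [ 0.64354936 -0.25860423  0.014     ]
 [ 0.62464804 -0.28782549  0.014     ]
 [ 0.5567704  -0.24577709  0.014     ]
 [ 0.54190166 -0.27067005  0.014     ]
 [ 0.63461075 -0.32782467  0.014     ]]
[ 0.60410261 -0.29247753]
[[ 0.62575219 -0.30584338  0.05      ]
 [ 0.58593762 -0.28141308  0.05      ]]
shift [-0.0013 -0.0078  0.0971] turn 0.0171 | now [ 0.6012 -0.2998  0.2901] [-1.800e+02 -4.000e-02 -3.089e+01] t 2.02
```

Request:
move_arm:
  steps:
    - [-0.0005,-0.0078,0.03,0.017,0.085]
    - [-0.0005,-0.0078,0.065,0.017,0.085]
    - [-0.0005,-0.0078,0.097,0.017,0.085]
    - [-0.0005,-0.0078,0.097,0.017,0.085]
    - [-0.0005,-0.0078,0.097,0.017,0.04]
  grip_force: 50

```text
clock: 2.65
position: [0.6055, -0.2927, 0.1939]
eef_rot: [-180.0, -0.1, -31.8]
wrist_force: [-0.3, -0.4, -0.7]
grip_width: 0.0692
grip_force: 0.0
```

Request:
move_arm:
  steps:
    - [0,0,0,0,0.0]
    - [0,0,0,0,0.0]
    - [0,0,0,0,0.0]
    - [0,0,0,0,0.0]
    - [0,0,0,0,0.0]

```text
clock: 3.28
position: [0.6053, -0.2923, 0.1935]
eef_rot: [-180.0, -0.1, -31.8]
wrist_force: [0.2, 1.5, 5.5]
grip_width: 0.0114
grip_force: 50.1
```

Request:
move_arm:
  steps:
    - [0,0,-0.05,0,0.0]
    - [0,0,-0.1,0,0.0]
    - [0,0,-0.16,0,0.0]
    - [0,0,-0.17,0,0.0]
    - [0,0,-0.17,0,0.0]

```text
clock: 3.9
position: [0.6046, -0.292, 0.3626]
eef_rot: [-180.0, 0.0, -31.8]
wrist_force: [0.3, 0.1, -1.3]
grip_width: 0.0111
grip_force: 49.2
```

```bash
python3 -c "
from h import *
print(read_state()['qpos'])
plan([.61,.12,.36],1.5)"
```

```text
[ 11.6452645   33.3391564   15.25359502 101.90887606 -11.55084947
  46.28606914 -89.28497929]
shift [-0.2125 -0.353   0.0027] turn -0.5813 | now [ 0.6046 -0.292   0.3626] [-1.7999e+02  1.0000e-02 -3.1810e+01] t 3.9
```

Request:
move_arm:
  steps:
    - [-0.03,-0.03,-0.04,-0.1,0]
    - [-0.065,-0.075,-0.04,-0.22,0]
    - [-0.095,-0.12,-0.04,-0.34,0]
    - [-0.13,-0.165,-0.04,-0.46,0]
    - [-0.16,-0.21,-0.04,-0.58,0]

```text
clock: 4.53
position: [0.578, -0.0273, 0.3998]
eef_rot: [-180.0, 0.3, 1.7]
wrist_force: [1.1, 0.7, -1.5]
grip_width: 0.011
grip_force: 49.2
```

```bash
python3 -c "
from h import *
print(read_state()['qpos'])
plan([.50,.12,.38],1.5)"
```

```text
[ -6.47429861  23.83261113   6.29939219 111.79183295  -3.62353763
  44.90422627 -86.44902577]
shift [-0.0735 -0.1495  0.0203] turn 0.0031 | now [ 0.578  -0.0273  0.3998] [-179.98    0.34    1.68] t 4.53
```

Request:
move_arm:
  steps:
    - [-0.025,-0.05,0.005,0,0]
    - [-0.05,-0.1,0.01,0,0]
    - [-0.075,-0.145,0.02,0,0]
    - [-0.075,-0.145,0.02,0,0]
    - [-0.075,-0.145,0.02,0,0]

```text
clock: 5.15
position: [0.5004, 0.1134, 0.381]
eef_rot: [179.9, 0.2, 1.5]
wrist_force: [0.4, -0.2, -0.8]
grip_width: 0.0117
grip_force: 49.4
```

```bash
python3 -c "
from h import *
print(read_state()['position'],read_state()['eef_rot'])
s=snap('wrist','w3.png')"
```

```text
[0.50044968 0.11342155 0.38097939] [179.91730403   0.20061911   1.45518354]
```

View pics/w3.png

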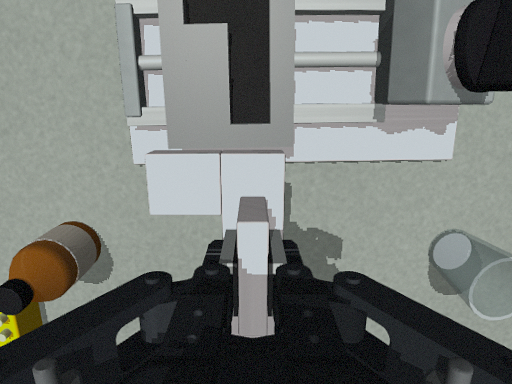

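The wrist view shows the held bracket's short-leg corners at about (147,153), (284,154), (149,214) and (220,214). The cutout's near end is at (232–272,123) and its short leg starts at (183–229,22). The far end is cut off, so I back up.

Request:
move_arm:
  steps:
    - [0.01,0.0,-0.03,0,0]
    - [0.02,0.0,-0.07,0,0]
    - [0.02,0,-0.07,0,0]
    - [0.02,0,-0.07,0,0]

```text
clock: 5.7
position: [0.5208, 0.1128, 0.4517]
eef_rot: [180.0, 0.1, 1.3]
wrist_force: [-0.9, -0.2, -1.9]
grip_width: 0.0112
grip_force: 49.5
```

```bash
python3 -c "
from h import *
print(read_state()['position'],read_state()['eef_rot'])
s=snap('wrist')
cv2.imwrite('pics/w4.png',cv2.resize(s['color'][0:240,100:420,::-1],(800,600),interpolation=cv2.INTER_CUBIC))"
```

```text
[0.52078633 0.11284467 0.45172371] [1.79952398e+02 1.15406413e-01 1.29307205e+00]
```

View pics/w4.png

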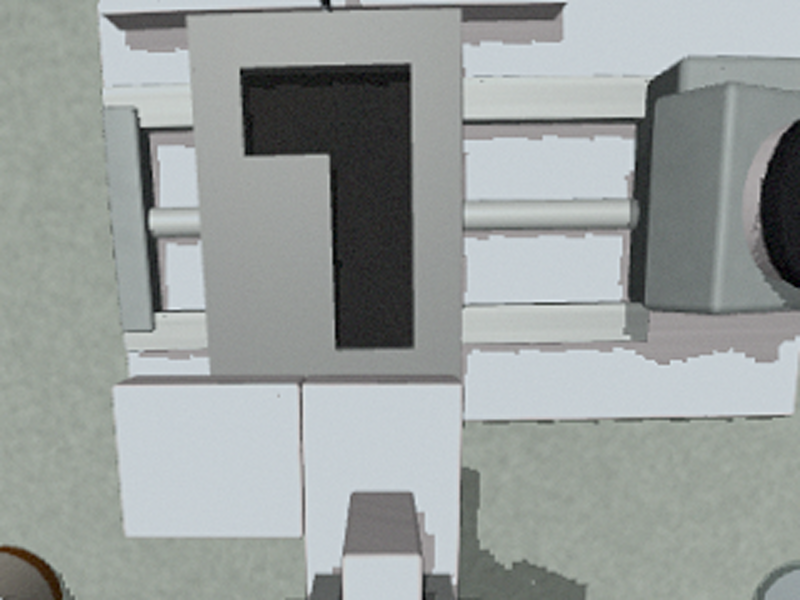

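Crop w4 (×2.5, column offset 100) shows the cutout mouth at (240,67), (411,64), (413,349), (336,349), (330,155) and (245,156). The held plate is at (115,384), (461,383), (302,537) and (126,537).

```bash
cat > fit.py <<'E'
from h import *
def rfit(M,Q):
    a,b=M-M.mean(0),Q-Q.mean(0);H=a.T@b;th=np.arctan2(H[0,1]-H[1,0],H[0,0]+H[1,1])
    R=Ro.from_euler('z',th).as_matrix()[:2,:2];o=Q.mean(0)-R@M.mean(0)
    return o,np.degrees(th),(Q-o-M@R.T)*1e3
E
python3 -c "
from fit import *
s=snap('wrist');st=read_state();P=st['position']
f=lambda p:np.array(p)/2.5+[100,0]-[.3,.3]
C=np.array([[57,52],[57,-17],[-57,-17],[-57,17],[23,17],[23,52]])/1e3
c=rfit(C,onz(s,f([(240,67),(411,64),(413,349),(336,349),(330,155),(245,156)]),.066)[:,:2]);print('cut',c)
B=np.array([[55,50],[55,-15],[25,15],[25,50]])/1e3
b=rfit(B,onz(s,f([(115,384),(461,383),(302,537),(126,537)]),P[2]-.193+.014)[:,:2]);print('br',b)
yw=st['eef_rot'][2];print(P,yw)
r=lambda a:Ro.from_euler('z',a,degrees=True).as_matrix()[:2,:2]
off=r(-b[1])@(P[:2]-b[0]);print('tcp in bracket',off)
t=c[0]+r(c[1])@off;print('target tcp',t,'yaw',yw+c[1]-b[1])
t2=c[0]+r(c[1])@[.01,0];print('nominal',t2)
plan([*t,.36],yw+c[1]-b[1])
"
```

```text
cut (array([0.60428471, 0.11801023]), np.float64(2.2310077109140662), array([[-0.16442037, -0.18241298],
       [-0.38112276,  0.55310598],
       [ 0.20713216,  0.56925428],
       [ 0.76605356, -0.31593178],
       [-0.37858711, -0.17283941],
       [-0.04905548, -0.45117609]]))
br (array([0.50878608, 0.1116436 ]), np.float64(1.2756416397634989), array([[-0.32868033, -1.01128839],
       [-0.22496937,  1.0643942 ],
       [ 0.3044759 ,  0.59369198],
       [ 0.24917381, -0.64679779]]))
[0.52029343 0.11337367 0.4510411 ] 1.358889712177948
tcp in bracket [0.01154301 0.00147346]
target tcp [0.61576162 0.11993192] yaw 2.3142557833285156
nominal [0.61427713 0.11839951]
shift [ 0.0959 -0.0044  0.0907] turn -0.0167 | now [0.5203 0.1134 0.451 ] [179.94   0.21   1.36] t 5.8
```

Request:
move_arm:
  steps:
    - [0.048,-0.002,0.03,-0.017,0]
    - [0.0955,-0.0044,0.06,-0.017,0]
    - [0.0955,-0.0044,0.12,-0.017,0]
    - [0.0955,-0.0044,0.13,-0.017,0]
    - [0.0955,-0.0044,0.13,-0.017,0]

```text
clock: 6.42
position: [0.6156, 0.1208, 0.322]
eef_rot: [180.0, 0.2, 2.4]
wrist_force: [0.3, 0.1, -1.6]
grip_width: 0.0111
grip_force: 49.2
```

```bash
python3 -c "
from h import *
print(read_state()['eef_rot'],read_state()['wrist_force'])
plan([.6157,.1198,.262],2.3)"
```

```text
[1.79965765e+02 1.67941222e-01 2.39594754e+00] [ 0.33404022  0.08557589 -1.58096197]
shift [0.0002 0.001  0.06  ] turn 0.0017 | now [0.6156 0.1208 0.322 ] [1.7997e+02 1.7000e-01 2.4000e+00] t 6.42
```

Request:
move_arm:
  steps:
    - [0.0,0.001,0.03,0,0]
    - [0.0,0.001,0.055,0,0]
    - [0.0,0.001,0.06,0,0]
    - [0.0,0.001,0.064,0,0]

```text
clock: 6.92
position: [0.6172, 0.1202, 0.2606]
eef_rot: [-180.0, -0.2, 2.4]
wrist_force: [0.3, 0.2, -1.9]
grip_width: 0.0113
grip_force: 49.4
```

Request:
move_arm:
  steps:
    - [0.0,0,0.003,0,0]
    - [0.0,0,0.006,0,0]

```text
clock: 7.18
position: [0.6168, 0.12, 0.2535]
eef_rot: [-180.0, -0.1, 2.4]
wrist_force: [-0.1, -0.8, -1.7]
grip_width: 0.0115
grip_force: 49.4
```

```bash
python3 -c "
from h import *
s=read_state();print(s['wrist_force'],s['wrist_torque'])
plan([.6157,.1198,.245],2.3)"
```

```text
[-0.0892378  -0.80643774 -1.7393574 ] [-0.02335033  0.01260948  0.0320732 ]
shift [-0.0011  0.0002  0.0085] turn 0.0017 | now [0.6168 0.12   0.2535] [-1.7998e+02 -1.0000e-01  2.4000e+00] t 7.17
```

Request:
move_arm:
  steps:
    - [-0.0005,0,0.003,0,0]
    - [-0.0005,0,0.006,0,0]
    - [-0.0005,0,0.008,0,0]
    - [-0.0005,0,0.009,0,0]

```text
clock: 7.68
position: [0.6159, 0.1199, 0.2454]
eef_rot: [-180.0, 0.1, 2.4]
wrist_force: [-5.4, -0.1, 16.5]
grip_width: 0.0113
grip_force: 52.0
```

```bash
python3 -c "
from h import *
s=read_state();print(s['wrist_force'],s['wrist_torque'])"
```

```text
[-5.35890769 -0.0773922  16.50471474] [-0.10199682  1.02678731  0.01889803]
```

Request:
move_arm:
  steps:
    - [0,0,0.001,0,0]
    - [0,0,0.001,0,0]

```text
clock: 7.92
position: [0.6159, 0.1199, 0.2454]
eef_rot: [-180.0, 0.0, 2.4]
wrist_force: [-5.9, -0.8, 17.3]
grip_width: 0.0113
grip_force: 52.4
```

Request:
move_arm:
  steps:
    - [0,0,0,0,0.02]
    - [0,0,0,0,0.04]
    - [0,0,0,0,0.06]
    - [0,0,0,0,0.06]

```text
clock: 8.43
position: [0.6159, 0.1199, 0.2423]
eef_rot: [180.0, 0.0, 2.4]
wrist_force: [-1.0, -0.3, 0.5]
grip_width: 0.0602
grip_force: 0.0
```

Request:
move_arm:
  steps:
    - [0,0,-0.03,0,0.06]
    - [0,0,-0.09,0,0.085]
    - [0,0,-0.14,0,0.085]
    - [-0.05,0,-0.14,0,0.085]
    - [-0.05,0,-0.14,0,0.085]

```text
clock: 9.05
position: [0.5619, 0.1174, 0.3824]
eef_rot: [180.0, 0.3, 2.4]
wrist_force: [1.1, 0.2, -0.2]
grip_width: 0.0847
grip_force: 0.0
```

```bash
python3 -c "
from h import *
s=snap('wrist','w5.png');print(s['color'].shape,s['cx'],s['cy']);st=read_state();print(st['position'],st['wrist_force'])"
```

```text
(384, 512, 3) 252.38496792672484 192.14988663051906
[0.56408341 0.11765545 0.3825543 ] [ 0.95090206 -0.35882545  0.47456138]
```

View pics/w5.png

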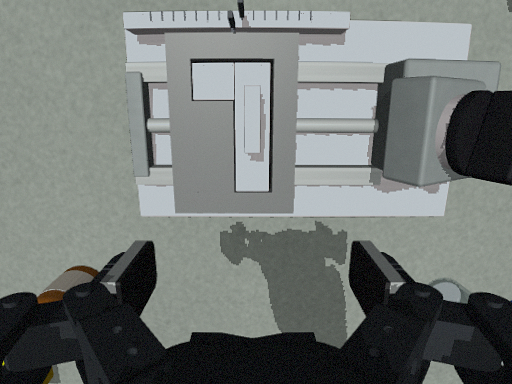

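The bracket is seated flush: w5 shows an even dark gap all round, with the fin at (253,120). The blades are at about (231,20) for the moving one and (241,8) for the datum. The knob is at (480,135), so I move where both are in view.

Request:
move_arm:
  steps:
    - [0.01,0.04,-0.03,0,0.085]
    - [0.02,0.09,-0.067,0,0.085]
    - [0.02,0.09,-0.067,0,0.085]
    - [0.02,0.09,-0.067,0,0.085]

```text
clock: 9.6
position: [0.5902, 0.0288, 0.4493]
eef_rot: [-180.0, 0.0, 2.4]
wrist_force: [-0.6, 0.2, -1.1]
grip_width: 0.0848
grip_force: 0.0
```

```bash
python3 -c "
from h import *
s=snap('wrist');st=read_state();print(st['position'],st['eef_rot'])
import pickle;pickle.dump(s,open('A.pkl','wb'))
cv2.imwrite('pics/w6.png',cv2.resize(s['color'][0:270,130:490,::-1],(800,600),interpolation=cv2.INTER_CUBIC))"
```

```text
[0.58977718 0.02979259 0.44870652] [-1.79959574e+02  8.92216861e-02  2.46515500e+00]
```

View pics/w6.png

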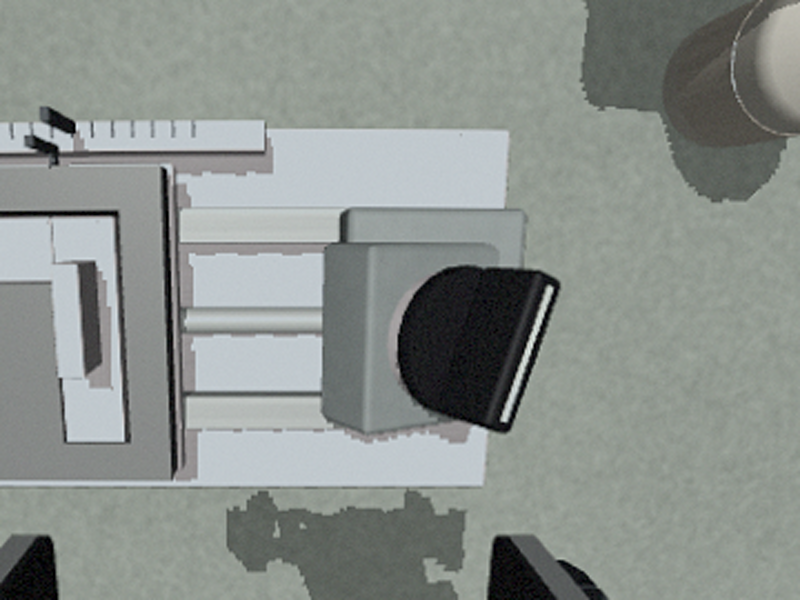

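w6 (×2.222, column offset 130) shows the knob's white top line from (551,287) to (505,422), so the bar lies about 20° off the world x axis. The moving blade top is at about (40,143) and the datum top at about (57,118).

```bash
cat > knob.py <<'E'
from fit import *
import pickle
W=pickle.load(open('A.pkl','rb'))
def line(s,box):
    u0,u1,v0,v1=box;g=s['color'][v0:v1,u0:u1].max(2)
    n,l,st,ct=cv2.connectedComponentsWithStats(((g>110)).astype(np.uint8))
    for k in range(1,n):
        if st[k,4]>3: print(st[k],ct[k]+[u0,v0])
    return g,l
p=np.array([(551,287),(505,422)])/2.2222+[130,0]-.3
m=p.mean(0);print('wrist mid',p,m)
t=snap('top');g,l=line(t,(218,245,162,190));print(g)
pickle.dump(t,open('T.pkl','wb'))
for z in(.13,.14,.15,.16):print(z,onz(W,p,z)[:,:2].round(4).tolist(),proj(t,onz(W,[m],z)))
E
python3 knob.py
```

```text
wrist mid [[377.65247952 128.85129151]
 [356.95227252 189.60189902]] [367.30237602 159.22659527]
[ 0  0 22  4 66] [228.77272727 163.03030303]
[23  0  4 28 59] [242.98305085 174.49152542]
[21  7  2  3  4] [239.75 170.25]
[ 0 20  1  7  7] [218. 185.]
[22 22  2  5  9] [240.55555556 186.22222222]
[[127 128 132 132 130 131 130 132 133 130 130 133 134 132 131 135 133 130
  133 133 131 134 101 159 170  90 120]
 [129 134 134 129 132 133 132 132 132 129 129 134 132 130 130 132 133 130
  130 137 135 133 100 122 172 108 123]
 [113 115 117 119 118 118 118 111 112 111 109 113 111 109 112 111 112 113
  126 135 134 136 101  99 169 125 122]
 [104 104 102 105 105 106 103  99  99 101  98 100 101 100  99  97  76  78
   85  94 118 134 104  79 141 135 119]
 [104 108 107 107 105 103 103 102  99 103  84  81  83  74  79  66  40  37
   27  39  73  93 107  79 123 144 123]
 [106 106 107 105 104 102 100  79  81  65  40  40  35  27  34   7  18  21
   22  47  69  48 105  79 126 161 100]
 [106 102 107 104 105 104  76  43  39  18  18  16  16  16  12   9  18  22
   43 103  71  53 107  75 124 141  82]
 [106 105 107 1
[... 1954 characters left out ...]
6  26  26  30  39  48  58
   67  66  70  85 130 124  68 124 121]
 [115 104 108 105 107 106 104 106 104  88  61  60  58  53  56  61  68  65
   62  68  67  88 130 122  63 124 121]
 [112 108 106 108 110 103 106 106 106 105  92  91  65  63  62  63  67  62
   61  62  65  77 119 112  65 123 124]
 [ 94  97  95  94  95  92  90  90  89  90  82  81  62  55  53  55  51  49
   49  49  49  55  74  71  62 122 127]]
0.13 [[0.6396, -0.0791], [0.5842, -0.0675]] [[235.50478441 175.99558673]]
0.14 [[0.6401, -0.0753], [0.5866, -0.0641]] [[234.23693358 175.28246321]]
0.15 [[0.6407, -0.0715], [0.5891, -0.0606]] [[232.95190132 174.55968639]]
0.16 [[0.6412, -0.0677], [0.5916, -0.0572]] [[231.64934092 173.8270617 ]]
```

```bash
python3 -c "
from h import *
plan([.59,-.08,.36],-12)"
```

```text
shift [-0.0042  0.1102  0.0884] turn 0.2534 | now [0.5895 0.0303 0.4485] [-1.7996e+02  1.3000e-01  2.5200e+00] t 9.7
```

Request:
move_arm:
  steps:
    - [0.0,0.05,0.02,0.12,0.085]
    - [0.0,0.11,0.07,0.25,0.085]
    - [-0.005,0.11,0.09,0.25,0.085]
    - [-0.005,0.11,0.09,0.25,0.085]
    - [-0.005,0.11,0.09,0.25,0.085]

```text
clock: 10.32
position: [0.5901, -0.0793, 0.36]
eef_rot: [-179.9, -0.0, -11.8]
wrist_force: [0.9, 0.6, 0.2]
grip_width: 0.085
grip_force: 0.0
```

```bash
cat > kl.py <<'E'
from fit import *
import pickle
W=pickle.load(open('A.pkl','rb'))
def kline(s,guess,r=70):
    c=proj(s,[guess])[0].astype(int);v=s['color'].max(2)
    m=np.zeros(v.shape,np.uint8);cv2.circle(m,tuple(int(x) for x in c),r,1,-1)
    dark=((v<60)&(m>0)).astype(np.uint8)
    n,l,st,ct=cv2.connectedComponentsWithStats(dark)
    k=np.argmax(st[1:,4])+1;pts=cv2.findNonZero((l==k).astype(np.uint8))
    h=np.zeros_like(m);cv2.fillConvexPoly(h,cv2.convexHull(pts),1);h=cv2.erode(h,np.ones((5,5)))
    b=((h>0)&(v>130)).astype(np.uint8)
    n,l,st,ct=cv2.connectedComponentsWithStats(b);print(c,[(x.tolist(),y.round(1).tolist()) for x,y in zip(st[1:],ct[1:]) if x[4]>8])
    if n<2:return None
    k=np.argmax(st[1:,4])+1;q=cv2.findNonZero((l==k).astype(np.uint8)).reshape(-1,2).astype(float)
    mu=q.mean(0);d=np.linalg.svd(q-mu,full_matrices=False)[2][0];t=(q-mu)@d
    e=np.array([mu+d*t.min(),mu+d*t.max()]);
    return e[np.argsort(e[:,1])]
if __name__=='__main__':
    e0=kline(W,[.613,-.072,.13]);print(e0)
    s=snap('wrist');pickle.dump(s,open('B.pkl','wb'))
    cv2.imwrite('pics/w7.png',s['color'][:,:,::-1])
    e1=kline(s,[.613,-.072,.13],100);print(e1)
    X=[tri([(W,a),(s,b)]) for a,b in zip(e0,e1)];print(X,np.linalg.norm(X[0]-X[1]))
    print('reproj',proj(W,X)-e0)
    M=(X[0]+X[1])/2;print('mid',M,'knob pt',M-.01*np.array([np.sin(np.radians(2.3))*.479,-.479,.878]))
    st=read_state();print(st['position'],st['eef_rot'])
E
python3 kl.py
```

```text
[365 158] [([355, 128, 24, 62, 188], [366.7, 158.8])]
[[377.50042936 128.17640929]
 [356.05261086 189.01854616]]
[232 178] [([226, 133, 11, 92, 452], [231.2, 178.4])]
[[234.3898764  132.88724933]
 [227.99979991 224.14003818]]
[array([ 0.64000078, -0.07906369,  0.12962129]), array([ 0.58679127, -0.06370939,  0.13843775])] 0.056077949286537546
reproj [[-0.01089083  0.16268081]
 [-0.00777938 -0.04372713]]
mid [ 0.61339603 -0.07138654  0.13402952] knob pt [ 0.6132038  -0.06659654  0.12524952]
[ 0.59034077 -0.07925997  0.36065863] [-1.79916920e+02 -1.05969294e-01 -1.17369555e+01]
```

Triangulated knob point is (0.613,-0.0666,0.125) and the bar's yaw is -16°. I move over it with a narrow opening.

```bash
python3 -c "
from h import *
plan([.6132,-.0660,.290],-16.1);print(read_state()['qpos'])"
```

```text
shift [ 0.0196 -0.0175  0.0707] turn 0.0761 | now [ 0.5903 -0.0793  0.3607] [-1.7992e+02 -1.1000e-01 -1.1740e+01] t 10.38
[ -3.83495277  27.95465532   9.85038301 111.75889142  -7.16534281
  40.74383585 -91.42055366]
```

Request:
move_arm:
  steps:
    - [0.01,-0.01,0.02,0.04,0.045]
    - [0.0197,-0.0177,0.03,0.076,0.045]
    - [0.0197,-0.0177,0.03,0.076,0.045]
    - [0.0197,-0.0177,0.03,0.076,0.045]

```text
clock: 10.88
position: [0.6124, -0.0681, 0.3303]
eef_rot: [180.0, -0.0, -16.2]
wrist_force: [1.0, -0.5, -0.6]
grip_width: 0.0451
grip_force: 0.0
```

```bash
python3 -c "
from h import *
plan([.6132,-.0660,.290],-16.1);print(read_state()['qpos'],read_state()['wrist_force'])"
```

```text
shift [ 0.0002 -0.0022  0.0403] turn -0.0025 | now [ 0.6124 -0.0681  0.3303] [ 1.800e+02 -4.000e-02 -1.624e+01] t 10.88
[ -5.34982438  31.65433973  10.58295676 110.32717379  -8.83844582
  38.75606436 -95.64452807] [ 1.04061207 -0.49615658 -0.5741773 ]
```

Request:
move_arm:
  steps:
    - [0,-0.002,0.02,0,0.045]
    - [0,-0.002,0.035,0,0.045]
    - [0,-0.002,0.04,0,0.045]
    - [0,-0.002,0.04,0,0.045]
  grip_force: 40

```text
clock: 11.38
position: [0.6127, -0.0665, 0.2895]
eef_rot: [180.0, 0.0, -16.3]
wrist_force: [-0.9, -0.8, 0.3]
grip_width: 0.0452
grip_force: 0.0
```

Request:
move_arm:
  steps:
    - [0,0,0,0,0.03]
    - [0,0,0,0,0.015]
    - [0,0,0,0,0.0]
    - [0,0,0,0,0.0]

```text
clock: 11.88
position: [0.6133, -0.0652, 0.2906]
eef_rot: [-179.9, -0.1, -16.3]
wrist_force: [-0.7, 2.7, 6.4]
grip_width: 0.0224
grip_force: 36.5
```

```bash
python3 -c "
from h import *
s=read_state();print({k:np.round(s[k],3) for k in('position','eef_rot','wrist_force','wrist_torque','grip_width')})"
```

```text
{'position': array([ 0.613, -0.065,  0.291]), 'eef_rot': array([-1.79893e+02, -5.50000e-02, -1.62550e+01]), 'wrist_force': array([-0.749,  2.744,  6.388]), 'wrist_torque': array([ 1.151,  0.043, -0.041]), 'grip_width': np.float64(0.022)}
```

Request:
move_arm:
  steps:
    - [0,0,0,-0.1,0]
    - [0,0,0,-0.2,0]
    - [0,0,0,-0.3,0]
    - [0,0,0,-0.4,0]
    - [0,0,0,-0.5,0]

```text
clock: 12.5
position: [0.6135, -0.0655, 0.2915]
eef_rot: [-179.9, -0.2, 12.4]
wrist_force: [-2.6, 2.2, 13.9]
grip_width: 0.0222
grip_force: 39.7
```

```bash
python3 -c "
from h import *
s=read_state();print({k:np.round(s[k],3) for k in('position','eef_rot','wrist_force','wrist_torque','grip_width','qpos')})"
```

```text
{'position': array([ 0.613, -0.065,  0.291]), 'eef_rot': array([-1.79923e+02, -1.57000e-01,  1.24090e+01]), 'wrist_force': array([-2.641,  2.23 , 13.908]), 'wrist_torque': array([ 1.316,  0.504, -0.389]), 'grip_width': np.float64(0.022), 'qpos': array([  0.85 ,  34.356,   1.506, 111.197,  -1.708,  34.335, -74.089])}
```

Request:
move_arm:
  steps:
    - [0,0,0,-0.12,0]
    - [0,0,0,-0.24,0]
    - [0,0,0,-0.36,0]
    - [0,0,0,-0.48,0]
    - [0,0,0,-0.6,0]

```text
clock: 13.12
position: [0.6131, -0.0666, 0.2924]
eef_rot: [179.9, -0.0, 46.8]
wrist_force: [-4.0, 0.8, 17.8]
grip_width: 0.0193
grip_force: 38.0
```

Request:
move_arm:
  steps:
    - [0,0,0,0,0.0]
    - [0,0,0,0,0.0]

```text
clock: 13.38
position: [0.6129, -0.0666, 0.2923]
eef_rot: [180.0, -0.0, 46.7]
wrist_force: [-3.6, 0.7, 17.7]
grip_width: 0.0194
grip_force: 39.5
```

```bash
python3 -c "
from h import *
s=read_state();print({k:np.round(s[k],3) for k in('position','eef_rot','wrist_force','wrist_torque','grip_width','qpos')})
t=snap('top')
import pickle;T=pickle.load(open('T.pkl','rb'))
f=lambda s:cv2.cvtColor(s['color'][162:205,150:200],cv2.COLOR_RGB2GRAY).astype(np.float32)
print(cv2.phaseCorrelate(f(T),f(t),cv2.createHanningWindow((50,43),cv2.CV_32F)), 'px/mm',465/1.545/1000)
"
```

```text
{'position': array([ 0.613, -0.067,  0.292]), 'eef_rot': array([ 1.79951e+02, -5.00000e-03,  4.66600e+01]), 'wrist_force': array([-3.598,  0.666, 17.679]), 'wrist_torque': array([ 0.83 ,  1.17 , -0.036]), 'grip_width': np.float64(0.019), 'qpos': array([  7.612,  34.415,  -7.978, 110.89 ,   7.878,  35.169, -48.773])}
((0.5727754931292779, 0.15108330145974946), 0.5173801350063748) px/mm 0.30097087378640774
```

Request:
move_arm:
  steps:
    - [0,0,0,0,0.04]
    - [0,0,0,0,0.04]
    - [0,0,-0.05,0,0.045]
    - [0,0,-0.07,0,0.045]
    - [0,0,-0.07,0,0.045]

```text
clock: 14.05
position: [0.6134, -0.0666, 0.3608]
eef_rot: [179.8, -0.1, 46.7]
wrist_force: [0.1, -0.5, -0.4]
grip_width: 0.0451
grip_force: 0.0
```

```bash
python3 -c "
from h import *
plan([.60,.125,.36],2.3)"
```

```text
shift [ 0.1303 -0.1411  0.0006] turn 0.7753 | now [ 0.6134 -0.0666  0.3608] [ 1.7984e+02 -1.0000e-01  4.6720e+01] t 14.05
```

Request:
move_arm:
  steps:
    - [0.03,-0.033,0,0.16,0.085]
    - [0.065,-0.07,0,0.32,0.085]
    - [0.1,-0.106,0,0.48,0.085]
    - [0.13,-0.141,0,0.64,0.085]
    - [0.13,-0.141,0,0.775,0.085]

```text
clock: 14.68
position: [0.5978, 0.1309, 0.3575]
eef_rot: [-179.9, 0.2, 2.6]
wrist_force: [0.9, -0.5, -0.2]
grip_width: 0.085
grip_force: 0.0
```

Request:
move_arm:
  steps:
    - [0,0,0,0,0.085]

```text
clock: 14.8
position: [0.5985, 0.1256, 0.3578]
eef_rot: [179.9, 0.2, 2.5]
wrist_force: [-0.2, -0.6, 0.7]
grip_width: 0.0848
grip_force: 0.0
```

```bash
python3 -c "
from h import *
import pickle
s=snap('wrist');pickle.dump(s,open('C.pkl','wb'));st=read_state();print(st['position'],st['eef_rot'])
A=pickle.load(open('A.pkl','rb'))
f=lambda s,u,v,w,h,W,H:cv2.resize(s['color'][v:v+h,u:u+w,::-1],(W,H),interpolation=cv2.INTER_NEAREST)
cv2.imwrite('pics/w8.png',np.vstack([f(s,160,0,200,110,600,330),f(A,110,40,120,50,600,250)]))"
```

```text
[0.59877505 0.12464582 0.35812692] [1.79898498e+02 1.45363365e-01 2.45809581e+00]
```

View pics/w8.png

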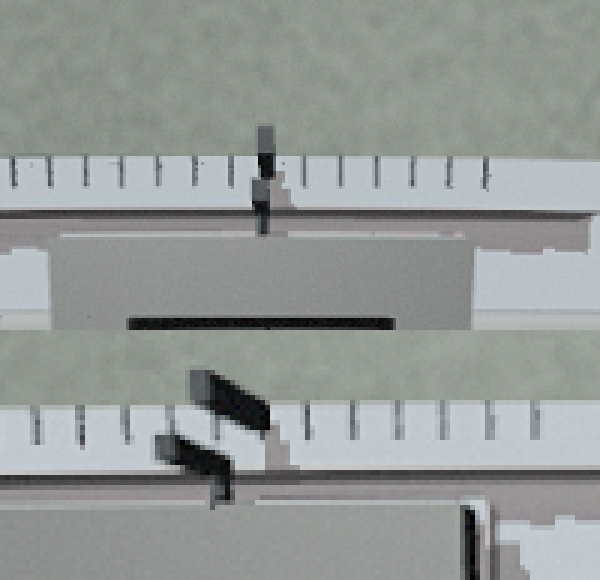

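w8 upper panel (×3, column offset 160) is the view above the blades. The datum top face is at (257–274,125–152) and the moving one at (251–270,180–205), so the stage is about 1–1.5 mm short of the datum. The lower panel is the earlier view, with the moving blade far to the left.

```bash
cat > meas.py <<'E'
from fit import *
import pickle
YAW=2.25
T=np.array([-np.sin(np.radians(YAW)),np.cos(np.radians(YAW)),0]);N=np.array([T[1],-T[0],0])
A=pickle.load(open('A.pkl','rb'));C=pickle.load(open('C.pkl','rb'))
D=tri([(A,(150,50.8)),(C,(248.3,46))])       # datum top centre
def edges(s,X,half=22):
    """columns where the blade's top face begins and ends, along a row strip through X"""
    c=proj(s,[X])[0];r=int(round(c[1]));u0=int(c[0])-half
    g=cv2.cvtColor(s['color'],cv2.COLOR_RGB2GRAY)[r-2:r+3,u0:u0+2*half].astype(float).mean(0)
    return c,u0,g
def centre(c,u0,g,near):
    bgd=np.median(g);w=np.clip(bgd-g-15,0,None);i=np.arange(len(g))+u0
    w[np.abs(i-near)>6]=0;return (w*i).sum()/w.sum()
def measure(s,zm,verbose=0):
    c,u0,g=edges(s,D);ud=centre(c,u0,g,c[0]);pd=onz(s,[(ud,c[1])],D[2])[0]
    best=None
    Xm=D-N*.0165;Xm[2]=zm
    c2,v0,g2=edges(s,Xm);k=np.argmin(cv2.blur(g2.reshape(1,-1),(5,1))[0]);um=centre(c2,v0,g2,v0+k);pm=onz(s,[(um,c2[1])],zm)[0]
    if verbose:print(c,g.round(),c2,g2.round(),ud,um)
    return (pm-pd)@T*1e3
if __name__=='__main__':
    print('datum',D)
    for z in(D[2]-.01,D[2]-.005,D[2],D[2]+.005):
        pm=onz(C,[(246.8,64)],z)[0];pa=onz(A,[(143.2,63.4)],z)[0]
        print(z,'perp',(pm-D)@N,(pa-D)@N,'along',(pm-D)@T,(pa-D)@T)
    s=snap('wrist');print(measure(s,D[2]-.005,1),measure(s,D[2]),measure(C,D[2]))
E
python3 meas.py
```

```text
datum [0.70212709 0.1319393  0.08264956]
0.07264956283705565 perp -0.01071326314273949 -0.01041614898206633 along 0.0011877794708336138 0.010614228439366514
0.07764956283705564 perp -0.011269767658957484 -0.011003841562168323 along 0.001110788358895128 0.009022832097394594
0.08264956283705564 perp -0.01182627217517548 -0.011591534142270312 along 0.001033797246956642 0.007431435755422729
0.08764956283705565 perp -0.012382776691393477 -0.012179226722372306 along 0.0009568061350181561 0.005840039413450837
[246.790856    46.70381336] [143. 143. 144. 144. 143. 143. 141. 141. 141. 142. 144. 145. 145. 146.
 146. 146. 145. 144. 142. 145.  90.  90.  91.  93.  90.  90. 129. 146.
 145. 144. 145. 143. 146. 147. 149. 150. 150. 148. 148. 149. 150. 147.
 147. 146.] [246.89668919  72.14499018] [ 98. 100.  99.  99.  99.  98.  99. 100.  99. 100.  98.  99. 101. 100.
  98. 100. 100. 102. 100.  81.  62.  63.  38.  40.  72. 101.  98.  98.
  97.  98.  98.  98.  97.  99. 101. 100. 100. 102. 100. 102. 101. 101.
 101. 101.] 246.50916063059225 245.94708994708995
0.48920890306303993 0.6792241457740884 0.6354163443749187
```

```bash
sed -i 's/N\*.0165/N*.0113/' meas.py; python3 -c "
from meas import *
s=snap('wrist')
for z in(.0775,.079,.0825):print(measure(C,z),measure(s,z,z==.079))
plan([.6132,-.0666,.36],46.7)"
```

```text
0.6839945417617488 0.5126231814800282
[245.91913178  47.34161685] [142. 143. 143. 141. 141. 142. 141. 140. 141. 141. 143. 143. 146. 147.
 146. 146. 147. 145. 143. 146. 104.  90.  92.  91.  92.  92. 109. 148.
 146. 145. 144. 144. 144. 148. 149. 152. 149. 147. 148. 149. 149. 149.
 148. 147.] [246.04003892  64.94129447] [192. 192. 192. 192. 191. 191. 191. 192. 191. 193. 190. 183. 192. 192.
 192. 192. 197. 147.  83.  87.  90.  89.  87.  71. 145. 141. 139. 141.
 149. 146. 154. 195. 192. 193. 191. 185. 193. 191. 191. 193. 192. 191.
 192. 191.] 245.92216582064302 245.3681571249478
0.6629179133815478 0.48289101686304264
0.6119226657533346 0.4104475904272661
shift [ 0.0063  0.1908 -0.001 ] turn -0.7743 | now [0.5991 0.1238 0.3588] [1.7993e+02 9.0000e-02 2.3300e+00] t 14.95
```

Request:
move_arm:
  steps:
    - [0.005,0.045,0,-0.16,0.06]
    - [0.007,0.09,0,-0.32,0.045]
    - [0.007,0.14,0,-0.48,0.045]
    - [0.007,0.19,0,-0.64,0.045]
    - [0.007,0.19,0,-0.77,0.045]

```text
clock: 15.58
position: [0.6133, -0.0727, 0.3593]
eef_rot: [179.9, 0.2, 46.1]
wrist_force: [0.2, 1.0, 0.3]
grip_width: 0.0449
grip_force: 0.0
```

```bash
python3 -c "
from h import *
plan([.6132,-.0666,.290],46.7)"
```

```text
shift [ 0.0046 -0.0045  0.0693] turn -0.0104 | now [ 0.6133 -0.0727  0.3593] [179.87   0.19  46.1 ] t 15.57
```

Request:
move_arm:
  steps:
    - [0.0,0.0,0.02,0,0.045]
    - [0.0,0.0,0.03,0,0.045]

```text
clock: 15.82
position: [0.6133, -0.0661, 0.3286]
eef_rot: [-179.9, 0.1, 46.4]
wrist_force: [0.4, -0.3, 0.8]
grip_width: 0.045
grip_force: 0.0
```

```bash
python3 - <<'E'
s=open('meas.py').read()
s=s.replace("    bgd=np.median(g);","    i=np.arange(len(g));k=int(round(near-u0));b=np.median(g[:10]);f=np.median(g[k-1:k+2]);h=(b+f)/2\n    j=k\n    while g[j]<h:j-=1\n    return u0+j+(g[j]-h)/(g[j]-g[j+1])\n    bgd=np.median(g);")
open('meas.py','w').write(s)
E
python3 -c "
from meas import *
print(measure(C,.079),measure(C,.0825))
plan([.6132,-.0666,.290],46.7)"
```

```text
1.4724916044409935 1.3897272140152435
shift [-0.0004  0.0003  0.0386] turn -0.0058 | now [ 0.6133 -0.0661  0.3286] [-1.7993e+02  7.0000e-02  4.6370e+01] t 15.82
```

Request:
move_arm:
  steps:
    - [0,0,0.02,-0.005,0.045]
    - [0,0,0.038,-0.005,0.045]
    - [0,0,0.038,-0.005,0.03]
    - [0,0,0.038,-0.005,0.01]
    - [0,0,0.038,-0.005,0.0]
  grip_force: 40

```text
clock: 16.45
position: [0.6139, -0.0649, 0.2915]
eef_rot: [180.0, 0.0, 46.7]
wrist_force: [1.8, -2.7, -7.5]
grip_width: 0.0198
grip_force: 36.6
```

Request:
move_arm:
  steps:
    - [0,0,0,0,0.0]
    - [0,0,0,-0.1,0.0]
    - [0,0,0,-0.2,0.0]
    - [0,0,0,-0.3,0.0]
    - [0,0,0,-0.4,0.0]

```text
clock: 17.08
position: [0.6139, -0.0657, 0.293]
eef_rot: [180.0, 0.1, 69.7]
wrist_force: [-3.4, -4.7, 3.2]
grip_width: 0.0168
grip_force: 38.8
```

Request:
move_arm:
  steps:
    - [0,0,0,-0.1,0.0]
    - [0,0,0,-0.2,0.0]
    - [0,0,0,-0.3,0.0]
    - [0,0,0,-0.44,0.0]
    - [0,0,0,-0.44,0.0]

```text
clock: 17.7
position: [0.6141, -0.066, 0.2929]
eef_rot: [179.9, 0.1, 94.7]
wrist_force: [-1.5, -4.7, 3.9]
grip_width: 0.0152
grip_force: 39.9
```

```bash
python3 -c "
from h import *
s=read_state();print({k:np.round(s[k],3) for k in('position','eef_rot','wrist_force','wrist_torque','grip_width','qpos')})"
```

```text
{'position': array([ 0.614, -0.066,  0.293]), 'eef_rot': array([1.79941e+02, 1.11000e-01, 9.46640e+01]), 'wrist_force': array([-1.547, -4.704,  3.904]), 'wrist_torque': array([-0.46 , -0.021, -0.212]), 'grip_width': np.float64(0.015), 'qpos': array([ 16.892,  35.707, -21.407, 110.3  ,  20.59 ,  37.655, -12.651])}
```

Request:
move_arm:
  steps:
    - [0,0,0,0,0.04]
    - [0,0,0,0,0.04]
    - [0,0,-0.04,0,0.045]
    - [0,0,-0.066,0.15,0.045]
    - [0,0,-0.066,0.3,0.045]

```text
clock: 18.32
position: [0.6151, -0.0632, 0.3604]
eef_rot: [179.7, -0.1, 77.5]
wrist_force: [-0.5, -1.0, -1.5]
grip_width: 0.0449
grip_force: 0.0
```

```bash
python3 -c "
from h import *
plan([.599,.125,.359],2.35)"
```

```text
shift [ 0.1802 -0.0566  0.0014] turn 1.311 | now [ 0.6151 -0.0632  0.3604] [ 1.7969e+02 -1.2000e-01  7.7460e+01] t 18.32
```

Request:
move_arm:
  steps:
    - [0.035,-0.01,0,0.16,0.085]
    - [0.07,-0.02,0,0.33,0.085]
    - [0.11,-0.035,0,0.5,0.085]
    - [0.15,-0.045,0,0.67,0.085]
    - [0.18,-0.0566,0,0.84,0.085]

```text
clock: 18.95
position: [0.5967, 0.127, 0.3578]
eef_rot: [-179.9, -0.1, 29.4]
wrist_force: [0.1, -0.3, 0.1]
grip_width: 0.085
grip_force: 0.0
```

```bash
python3 -c "
from h import *
plan([.599,.125,.359],2.35)"
```

```text
shift [ 0.001   0.0028 -0.0012] turn 0.4723 | now [0.5967 0.127  0.3578] [-1.7993e+02 -8.0000e-02  2.9410e+01] t 18.95
```

Request:
move_arm:
  steps:
    - [0.001,0.0028,0,0.16,0.085]
    - [0.001,0.0028,0,0.33,0.085]
    - [0.001,0.0028,0,0.472,0.085]
    - [0.001,0.0028,0,0.472,0.085]
    - [0.001,0.0028,0,0.472,0.085]

```text
clock: 19.58
position: [0.5992, 0.1222, 0.3577]
eef_rot: [-180.0, -0.0, 2.7]
wrist_force: [-0.7, 0.0, 0.3]
grip_width: 0.0852
grip_force: 0.0
```

```bash
python3 -c "
from meas import *
s=snap('wrist');pickle.dump(s,open('E.pkl','wb'))
for k in range(2):print(measure(snap('wrist'),.079,k==0))
plan([.6132,-.0666,.36],94.7)"
```

```text
[244.21708586  48.27749376] [143. 143. 143. 142. 142. 143. 142. 141. 141. 142. 143. 146. 147. 146.
 147. 148. 146. 144. 145. 119.  89.  93.  91.  91.  90.  70. 150. 146.
 145. 145. 145. 144. 145. 148. 149. 150. 149. 149. 149. 148. 149. 150.
 148. 146.] [244.32117936  65.89146824] [192. 192. 192. 191. 192. 191. 192. 193. 191. 192. 192. 190. 192. 192.
 192. 192. 192. 192. 191. 192. 191. 192. 193. 192. 138. 139. 141. 100.
  84.  89.  90.  85. 109. 199. 194. 189. 184. 192. 192. 192. 192. 191.
 191. 191.] 241.08783783783784 248.0158536585366
-4.817867314206155
-4.564008486282286
shift [ 0.0054  0.1886 -0.0024] turn 1.5336 | now [0.5993 0.1216 0.3577] [-179.98   -0.      2.57] t 19.73
```

The left neighbour there is shadow. Correcting for it, the moving blade is about 5.2 mm past the datum, as wanted. Next I regrip and turn clockwise.

Request:
move_arm:
  steps:
    - [0.001,0.04,0,-0.17,0.07]
    - [0.002,0.08,0,-0.34,0.06]
    - [0.004,0.12,0,-0.51,0.045]
    - [0.005,0.16,0,-0.68,0.045]
    - [0.0055,0.188,0,-0.85,0.045]

```text
clock: 20.35
position: [0.613, -0.0688, 0.3577]
eef_rot: [180.0, 0.0, 51.4]
wrist_force: [0.7, 0.3, 0.5]
grip_width: 0.0447
grip_force: 0.0
```

Request:
move_arm:
  steps:
    - [0,0,0,-0.17,0.045]
    - [0,0,0,-0.34,0.045]
    - [0,0,0,-0.51,0.045]
    - [0,0,0,-0.68,0.045]
    - [0,0,0,-0.76,0.045]

```text
clock: 20.98
position: [0.613, -0.0666, 0.3577]
eef_rot: [180.0, -0.0, 94.9]
wrist_force: [0.7, 0.1, -1.0]
grip_width: 0.0448
grip_force: 0.0
```

Request:
move_arm:
  steps:
    - [0,0,0,0,0.045]

```text
clock: 21.1
position: [0.613, -0.0665, 0.3576]
eef_rot: [-180.0, -0.0, 94.7]
wrist_force: [0.9, 0.3, 0.5]
grip_width: 0.0456
grip_force: 0.0
```

```bash
python3 -c "
from h import *
plan([.6137,-.0666,.290],94.7)"
```

```text
shift [-0.0001  0.0007  0.0676] turn -0.0002 | now [ 0.613  -0.0665  0.3576] [-1.800e+02 -2.000e-02  9.469e+01] t 21.1
```

Request:
move_arm:
  steps:
    - [0,0.0007,0.04,0,0.045]
    - [0,0.0007,0.067,0,0.045]
    - [0,0.0007,0.067,0,0.03]
    - [0,0.0007,0.067,0,0.01]
    - [0,0.0007,0.067,0,0.0]

```text
clock: 21.72
position: [0.6138, -0.066, 0.2915]
eef_rot: [179.9, -0.0, 94.7]
wrist_force: [-2.2, 0.9, -2.5]
grip_width: 0.0149
grip_force: 43.0
```

Request:
move_arm:
  steps:
    - [0,0,0,0,0]
    - [0,0,0,0.1,0]
    - [0,0,0,0.2,0]
    - [0,0,0,0.3,0]
    - [0,0,0,0.4,0]

```text
clock: 22.35
position: [0.6133, -0.0662, 0.2922]
eef_rot: [-179.9, 0.2, 71.9]
wrist_force: [-2.9, -0.7, 6.0]
grip_width: 0.0152
grip_force: 78.1
```

Request:
move_arm:
  steps:
    - [0,0,0,0.1,0]
    - [0,0,0,0.2,0]
    - [0,0,0,0.3,0]
    - [0,0,0,0.4,0]
    - [0,0,0,0.5,0]

```text
clock: 22.98
position: [0.6126, -0.0666, 0.2937]
eef_rot: [-179.9, 0.4, 43.4]
wrist_force: [-5.7, -7.2, 23.9]
grip_width: 0.0151
grip_force: 128.6
```

Request:
move_arm:
  steps:
    - [0,0,0,0.1,0]
    - [0,0,0,0.2,0]
    - [0,0,0,0.29,0]
    - [0,0,0,0.29,0]

```text
clock: 23.48
position: [0.6125, -0.0661, 0.2946]
eef_rot: [-179.9, 0.3, 26.8]
wrist_force: [-6.6, -2.6, 23.9]
grip_width: 0.0151
grip_force: 143.7
```

```bash
python3 -c "
from h import *
s=read_state();print({k:np.round(s[k],3) for k in('position','eef_rot','wrist_force','wrist_torque','grip_width','qpos')})"
```

```text
{'position': array([ 0.613, -0.066,  0.295]), 'eef_rot': array([-179.93 ,    0.349,   26.843]), 'wrist_force': array([-6.642, -2.626, 23.919]), 'wrist_torque': array([0.845, 3.227, 0.993]), 'grip_width': np.float64(0.015), 'qpos': array([  3.885,  34.096,  -2.781, 110.944,   2.875,  35.366, -63.93 ])}
```

Request:
move_arm:
  steps:
    - [0,0,0,0,0.025]
    - [0,0,0,0,0.045]
    - [0,0,-0.02,0,0.045]
    - [0,0,-0.055,0,0.045]
    - [0,0,-0.064,0,0.045]

```text
clock: 24.1
position: [0.6148, -0.0661, 0.3568]
eef_rot: [179.9, -0.2, 26.6]
wrist_force: [-0.4, 0.3, 0.7]
grip_width: 0.045
grip_force: 0.0
```

```bash
python3 -c "
from h import *
plan([.599,.127,.359],2.35)"
```

```text
shift [ 0.0723 -0.1797 -0.0023] turn 0.4229 | now [ 0.6148 -0.0661  0.3568] [179.87  -0.23  26.58] t 24.1
```

Request:
move_arm:
  steps:
    - [0.02,-0.05,0,0.15,0.085]
    - [0.04,-0.1,0,0.3,0.085]
    - [0.06,-0.15,-0.002,0.423,0.085]
    - [0.0723,-0.18,-0.002,0.423,0.085]
    - [0.0723,-0.18,-0.002,0.423,0.085]

```text
clock: 24.72
position: [0.5971, 0.1317, 0.3558]
eef_rot: [-179.9, 0.1, 2.8]
wrist_force: [-0.4, -0.4, -0.4]
grip_width: 0.0847
grip_force: 0.0
```

Request:
move_arm:
  steps:
    - [0,0,0,0,0.085]
    - [0,0,0,0,0.085]

```text
clock: 24.98
position: [0.5981, 0.1252, 0.3564]
eef_rot: [179.9, 0.0, 2.2]
wrist_force: [-0.7, -0.9, 0.2]
grip_width: 0.0852
grip_force: 0.0
```

```bash
python3 -c "
from meas import *
for k in range(2):print(measure(snap('wrist'),.079,k==0))
s=snap('wrist');st=read_state();print(st['position'],st['eef_rot'])
plan([.6132,-.0666,.36],26.7)"
```

```text
[247.00487906  46.21024184] [144. 141. 142. 141. 142. 141. 140. 141. 142. 143. 146. 145. 146. 146.
 148. 147. 144. 144. 146. 103.  90.  90.  92.  91.  92. 121. 149. 147.
 145. 146. 145. 145. 147. 149. 151. 150. 149. 148. 149. 150. 149. 148.
 147. 145.] [247.16210829  63.99086251] [192. 192. 191. 191. 192. 192. 191. 191. 192. 192. 185. 185. 192. 192.
 192. 192. 192. 192. 191. 193. 196. 123.  85.  89.  88.  87.  91. 133.
 151. 147. 154. 196. 193. 191. 186. 182. 190. 192. 192. 191. 191. 192.
 191. 192.] 243.69907407407408 245.76027397260273
-1.2907942742010186
-1.3386698048622185
[0.59810825 0.12587183 0.35662669] [1.79971000e+02 1.71834024e-03 2.20801167e+00]
shift [ 0.0077  0.1929 -0.0033] turn -0.4275 | now [0.5981 0.1259 0.3566] [179.97   0.     2.21] t 25.12
```

Request:
move_arm:
  steps:
    - [0.002,0.05,0,-0.14,0.06]
    - [0.004,0.1,0,-0.28,0.045]
    - [0.006,0.15,-0.003,-0.4275,0.045]
    - [0.0077,0.193,-0.003,-0.4275,0.045]
    - [0.0077,0.193,-0.003,-0.4275,0.045]

```text
clock: 25.75
position: [0.6131, -0.0716, 0.3598]
eef_rot: [179.8, 0.1, 26.3]
wrist_force: [-0.8, 0.3, 0.2]
grip_width: 0.0451
grip_force: 0.0
```

Request:
move_arm:
  steps:
    - [0,0,0,0,0.045]
    - [0,0,0.01,0,0.045]

```text
clock: 26.0
position: [0.6138, -0.0635, 0.35]
eef_rot: [180.0, -0.1, 27.0]
wrist_force: [-0.9, 0.3, -0.5]
grip_width: 0.0451
grip_force: 0.0
```

```bash
python3 -c "
from h import *
plan([.6135,-.0663,.291],26.8)"
```

```text
shift [-0.0017  0.0023  0.059 ] turn 0.003 | now [ 0.6138 -0.0635  0.35  ] [ 1.800e+02 -1.200e-01  2.697e+01] t 26.0
```

Request:
move_arm:
  steps:
    - [-0.001,0.002,0.035,0,0.045]
    - [-0.001,0.002,0.058,0,0.045]
    - [-0.001,0.002,0.058,0,0.03]
    - [-0.001,0.002,0.058,0,0.012]
    - [-0.001,0.002,0.058,0,0.0]
  grip_force: 40

```text
clock: 26.62
position: [0.6126, -0.066, 0.2914]
eef_rot: [-179.9, 0.1, 26.9]
wrist_force: [-1.0, 2.8, -4.6]
grip_width: 0.0215
grip_force: 38.0
```

Request:
move_arm:
  steps:
    - [0,0,0,0,0]
    - [0,0,0,0.05,0]
    - [0,0,0,0.1,0]
    - [0,0,0,0.135,0]
    - [0,0,0,0.135,0]

```text
clock: 27.25
position: [0.6125, -0.066, 0.2916]
eef_rot: [-179.9, 0.2, 19.1]
wrist_force: [-3.1, 4.4, -3.7]
grip_width: 0.0212
grip_force: 45.1
```

```bash
python3 -c "
from h import *
s=read_state();print({k:np.round(s[k],3) for k in('position','eef_rot','wrist_force','wrist_torque','grip_width')})"
```

```text
{'position': array([ 0.613, -0.066,  0.292]), 'eef_rot': array([-1.79855e+02,  1.73000e-01,  1.91320e+01]), 'wrist_force': array([-3.13 ,  4.42 , -3.688]), 'wrist_torque': array([1.555, 1.155, 0.516]), 'grip_width': np.float64(0.021)}
```

Request:
move_arm:
  steps:
    - [0,0,0,0,0.025]
    - [0,0,0,0,0.045]
    - [0,0,-0.02,0,0.045]
    - [0,0,-0.055,0,0.045]
    - [0,0,-0.064,0,0.045]

```text
clock: 27.88
position: [0.6156, -0.0692, 0.3593]
eef_rot: [179.7, -0.5, 18.9]
wrist_force: [0.1, -0.5, -0.1]
grip_width: 0.0448
grip_force: 0.0
```

```bash
python3 -c "
from h import *
plan([.599,.127,.359],2.35)"
```

```text
shift [ 0.0479 -0.191  -0.0003] turn 0.2892 | now [ 0.6156 -0.0692  0.3593] [179.7   -0.48  18.92] t 27.88
```

Request:
move_arm:
  steps:
    - [0.013,-0.05,0,0.15,0.085]
    - [0.026,-0.1,0,0.289,0.085]
    - [0.039,-0.15,0,0.289,0.085]
    - [0.048,-0.191,0,0.289,0.085]
    - [0.048,-0.191,0,0.289,0.085]

```text
clock: 28.5
position: [0.5963, 0.1335, 0.3557]
eef_rot: [-179.9, -0.1, 2.9]
wrist_force: [0.7, -0.7, -0.1]
grip_width: 0.0853
grip_force: 0.0
```

Request:
move_arm:
  steps:
    - [0,0,0,0,0.085]
    - [0,0,0,0,0.085]

```text
clock: 28.75
position: [0.5969, 0.1265, 0.3557]
eef_rot: [179.9, -0.0, 2.3]
wrist_force: [0.4, -0.7, -1.0]
grip_width: 0.0853
grip_force: 0.0
```

```bash
python3 -c "
from meas import *
for k in range(3):print(measure(snap('wrist'),.079,k==2))
s=snap('wrist');pickle.dump(s,open('F.pkl','wb'));st=read_state();print(st['position'],st['eef_rot'])
plan([.6132,-.0666,.36],19)"
```

```text
-0.027447768073181274
-0.2773090784766488
[250.3555493   44.36058565] [141. 141. 141. 141. 141. 141. 143. 141. 144. 145. 145. 147. 148. 149.
 149. 148. 146. 144. 144. 131.  89.  92.  92.  92.  93. 125. 149. 148.
 147. 147. 146. 147. 148. 149. 151. 149. 149. 148. 149. 150. 149. 148.
 145. 145.] [250.37123656  62.25027272] [192. 192. 192. 191. 192. 192. 192. 191. 192. 194. 171. 185. 193. 192.
 192. 192. 192. 192. 194. 197.  81.  89.  90.  90.  91. 107. 143. 145.
 160. 158. 168. 194. 193. 191. 179. 178. 193. 192. 192. 192. 192. 192.
 192. 192.] 247.3388625592417 247.48706896551724
-0.03900164371623362
[0.59656    0.12756325 0.35570304] [ 1.79977468e+02 -8.65676584e-03  2.42608464e+00]
shift [ 0.0084  0.1947 -0.0042] turn -0.2893 | now [0.5966 0.1276 0.3557] [ 1.7998e+02 -1.0000e-02  2.4300e+00] t 28.95
```

```bash
cat > m2.py <<'E'
from meas import *
def area(s,X,nb):
    c=proj(s,[X])[0];r=int(round(c[1]));u=int(c[0])
    g=cv2.cvtColor(s['color'],cv2.COLOR_RGB2GRAY)[r-2:r+3,u-14:u+15].astype(float).mean(0);i=np.arange(29)+u-14
    k=14+np.argmin(cv2.blur(g[9:20].reshape(1,-1),(5,1))[0])-5;f=np.median(g[k-1:k+2])
    L=np.median(g[k-10:k-6]);R=np.median(g[k+5:k+8])
    cl=np.clip((L-g[k-6:k])/(L-f),0,1).sum();cr=np.clip((R-g[k+1:k+7])/(R-f),0,1).sum()
    l,r_=i[k]-.5-cl,i[k]+.5+cr
    return onz(s,[((l+r_)/2,c[1])],X[2])[0],r_-l
v=[]
for q in range(8):
    s=snap('wrist');Xm=D-N*.0113;Xm[2]=.079
    a,w=area(s,D,0);b,w2=area(s,Xm,0);v.append((b-a)@T*1e3);print(round(v[-1],3),round(w,2),round(w2,2))
print(np.median(v))
# bench yaw check: far foam edge (grey/white boundary) at two columns
g=cv2.cvtColor(s['color'],cv2.COLOR_RGB2GRAY)
cv2.imwrite('pics/w9.png',cv2.resize(s['color'][20:120,180:313,::-1],(798,600),interpolation=cv2.INTER_NEAREST))
E
python3 m2.py
```

```text
-0.33 5.95 5.89
-0.323 6.07 5.8
-0.319 6.06 5.86
-0.433 5.75 5.78
-0.295 6.07 5.81
-0.489 6.08 6.24
-0.401 5.78 6.36
-0.346 6.02 5.79
-0.3380444092560669
```

View pics/w9.png

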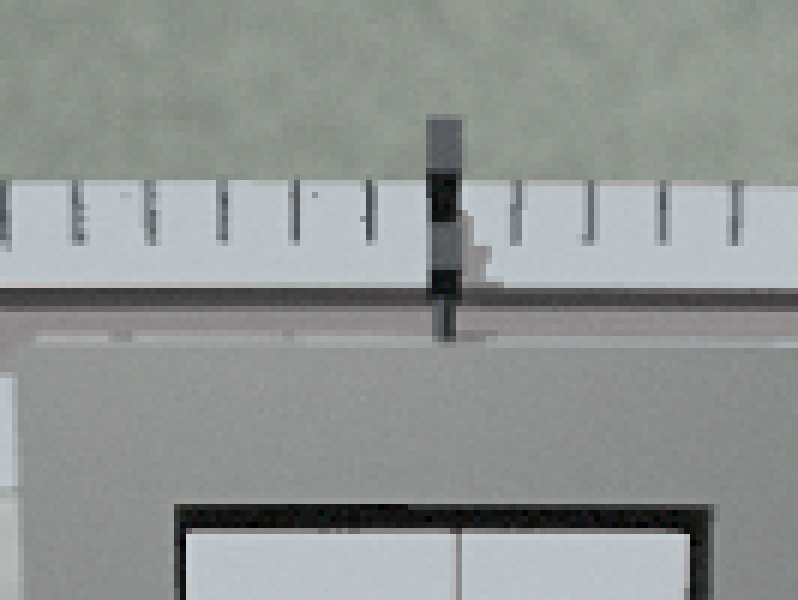

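w9 shows the two blade tops in line, at columns 427–462 of the crop. The measurement says the moving blade is 0.2–0.3 mm short. One small clockwise nudge should take that out and leave the slack taken up.

```bash
python3 -c "
from h import *
plan([.6128,-.066,.357],19.1)"
```

```text
shift [ 0.0078  0.1954 -0.0013] turn -0.289 | now [0.5963 0.1288 0.3557] [-180.      0.      2.54] t 29.35
```

Request:
move_arm:
  steps:
    - [0.002,0.05,0,-0.14,0.06]
    - [0.004,0.1,0,-0.29,0.045]
    - [0.006,0.15,0,-0.29,0.045]
    - [0.008,0.194,0,-0.29,0.045]
    - [0.008,0.194,0,-0.29,0.045]

```text
clock: 29.98
position: [0.6128, -0.0703, 0.3558]
eef_rot: [179.8, 0.0, 18.7]
wrist_force: [-0.2, -0.8, -0.3]
grip_width: 0.0451
grip_force: 0.0
```

Request:
move_arm:
  steps:
    - [0,0,0,0,0.045]
    - [0,0,0.01,0,0.045]
    - [0,0,0.01,0,0.045]

```text
clock: 30.35
position: [0.6124, -0.0629, 0.3445]
eef_rot: [-179.9, 0.1, 19.3]
wrist_force: [-0.2, -0.6, 0.5]
grip_width: 0.045
grip_force: 0.0
```

```bash
python3 -c "
from h import *
plan([.6126,-.066,.2915],19.1)"
```

```text
shift [-0.0007  0.003   0.053 ] turn 0.0037 | now [ 0.6124 -0.0629  0.3445] [-1.7991e+02  1.2000e-01  1.9310e+01] t 30.35
```

Request:
move_arm:
  steps:
    - [0,0.003,0.03,0.002,0.045]
    - [0,0.003,0.053,0.002,0.045]
    - [0,0.003,0.053,0.002,0.03]
    - [0,0.003,0.053,0.002,0.012]
    - [0,0.003,0.053,0.002,0.0]
  grip_force: 40

```text
clock: 30.98
position: [0.6131, -0.066, 0.2928]
eef_rot: [-179.9, 0.1, 19.2]
wrist_force: [-2.3, 2.9, -2.9]
grip_width: 0.0211
grip_force: 37.4
```

Request:
move_arm:
  steps:
    - [0,0,0,0,0]

```text
clock: 31.1
position: [0.6131, -0.0661, 0.2927]
eef_rot: [-179.9, 0.1, 19.1]
wrist_force: [-3.1, 4.5, -3.0]
grip_width: 0.0212
grip_force: 37.8
```

```bash
python3 -c "
from h import *
s=read_state();print({k:np.round(s[k],3) for k in('position','eef_rot','wrist_force','wrist_torque','grip_width')})"
```

```text
{'position': array([ 0.613, -0.066,  0.293]), 'eef_rot': array([-1.79867e+02,  9.20000e-02,  1.91300e+01]), 'wrist_force': array([-3.1  ,  4.499, -2.968]), 'wrist_torque': array([1.369, 0.85 , 0.301]), 'grip_width': np.float64(0.021)}
```

Request:
move_arm:
  steps:
    - [0,0,0,0.014,0]
    - [0,0,0,0.027,0]
    - [0,0,0,0.027,0]

```text
clock: 31.48
position: [0.6131, -0.0661, 0.2927]
eef_rot: [-179.9, 0.1, 17.6]
wrist_force: [-3.7, 4.1, -2.8]
grip_width: 0.0215
grip_force: 39.2
```

Request:
move_arm:
  steps:
    - [0,0,0,0,0.025]
    - [0,0,0,0,0.045]
    - [0,0,-0.02,0,0.045]
    - [0,0,-0.055,0,0.045]
    - [0,0,-0.064,0,0.045]

```text
clock: 32.1
position: [0.6158, -0.0692, 0.36]
eef_rot: [179.7, -0.4, 17.4]
wrist_force: [-0.7, 1.0, 0.2]
grip_width: 0.0449
grip_force: 0.0
```

```bash
python3 -c "
from h import *
plan([.597,.128,.3557],2.35)"
```

```text
shift [ 0.0409 -0.1938  0.0038] turn 0.2622 | now [ 0.6158 -0.0692  0.36  ] [179.74  -0.45  17.37] t 32.1
```

Request:
move_arm:
  steps:
    - [0.01,-0.05,0,0.13,0.085]
    - [0.02,-0.1,0,0.262,0.085]
    - [0.03,-0.15,0.003,0.262,0.085]
    - [0.041,-0.193,0.003,0.262,0.085]
    - [0.041,-0.193,0.003,0.262,0.085]

```text
clock: 32.72
position: [0.595, 0.1339, 0.3536]
eef_rot: [-179.9, -0.1, 2.9]
wrist_force: [-0.5, -0.2, 1.1]
grip_width: 0.0849
grip_force: 0.0
```

Request:
move_arm:
  steps:
    - [0,0,0,0,0.085]
    - [0,0,0,0,0.085]
    - [0,0,0,0,0.085]

```text
clock: 33.1
position: [0.5953, 0.1272, 0.3537]
eef_rot: [180.0, -0.0, 2.3]
wrist_force: [-0.2, -0.3, -0.4]
grip_width: 0.0848
grip_force: 0.0
```

```bash
sed -i '/w9/d' m2.py; python3 m2.py; python3 -c "
from meas import *
print([round(measure(snap('wrist'),.079),2) for k in range(4)]);st=read_state();print(st['position'],st['eef_rot'])"
```

```text
0.06 6.05 5.54
-0.158 5.9 6.15
-0.146 6.01 6.02
-0.224 6.05 6.08
-0.369 6.08 6.45
-0.243 6.01 6.52
-0.217 6.11 6.37
-0.302 5.87 6.35
-0.22005385485052525
[np.float64(-0.04), np.float64(-0.03), np.float64(0.24), np.float64(0.2)]
[0.59498716 0.12893092 0.35369604] [ 1.79999750e+02 -1.07535551e-03  2.48865157e+00]
```

```bash
python3 -c "
from bench import sign_off
print(sign_off())"
```

```text
the job is handed in; nothing more can be done
None
```

I seated the bracket flush in the foam and let it go, ran the stage about 5 mm past the datum, and brought it back turning clockwise only. The blades measured level to about 0.2 mm. I handed the job in at about 34 s with the arm clear, and no verdict came back.

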